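# Heft the lasted shoes and hold up the safety shoe

### The job

Three lasted shoes that look alike stand sole up on the pin rack, and one of them is the safety shoe, heavier for the steel toecap and plate inside: find it by hefting, lifting a shoe only a little so that it stays on its pin and letting every other shoe down fully home again. Draw the safety shoe straight up off its pin, then tip its toe up to about 45 degrees, the sole still facing upward, and hold it still like that, well clear above the other shoes and touching nothing else, ready for cementing. Finish while holding it in the gripper, and leave the pot, the stack of soles and the tin where they are.

Things in the scene. Friction and masses are not known exactly. Their poses are not given: they have to be found in the camera images.
- shoe_a: One of three alike black lasted shoes, no outsoles, 259 mm long, SOLE UP on the rack's pins in any order. Origin: centre of the pin-hole mouth in the last's flat end, the lowest part as it stands; x to the toe, y across, z up out of the sole. Heel end x -62 mm, toe end +197; sole at z 95 mm, toe tip 79; heel 60 mm wide, ball (x 130) 90.
- shoe_b: Shoe shaped exactly like shoe_a. Origin: centre of the pin-hole mouth in the last's flat end, the lowest part as it stands; x to the toe, y across, z up out of the sole. Pin hole 17 mm wide, 60 mm deep. Two of the three are ordinary shoes of about 0.55 kg, one is the safety shoe of about 0.80 kg (each up to 7% off): only felt by weight. Balance point x +52 mm (ordinary), +71 (safety).
- shoe_c: Shoe shaped exactly like shoe_a. Origin: centre of the pin-hole mouth in the last's flat end, the lowest part as it stands; x to the toe, y across, z up out of the sole. Each shoe can turn slightly about its pin and lifts straight up freely (it rubs, and feels lighter or heavier, only if pulled sideways against the pin); it leaves the pin after 50 mm of lift.
- shoe_a_waist (a point): Where to grip shoe_a: the middle of its waist, 20 mm below the sole, at x +54, y 0, z +75 mm in the shoe's frame. From x +40 to +68 mm the sides are upright and parallel, 58 mm apart across y, from the sole to 40 mm below it. A grip of 30 to 40 N holds it well.
- shoe_b_waist (a point): Where to grip shoe_b: the middle of its waist, 20 mm below the sole, at x +54, y 0, z +75 mm in the shoe's frame. From x +40 to +68 mm the sides are upright and parallel, 58 mm apart across y, from the sole to 40 mm below it. A grip of 30 to 40 N holds it well.
- shoe_c_waist (a point): Where to grip shoe_c: the middle of its waist, 20 mm below the sole, at x +54, y 0, z +75 mm in the shoe's frame. From x +40 to +68 mm the sides are upright and parallel, 58 mm apart across y, from the sole to 40 mm below it. A grip of 30 to 40 N holds it well.
- rack: Fixed grey steel rack, 245 x 400 mm. Origin on the bench under the middle pin; x from heels to toes, y along the row, z up. Pins 11 mm thick, 50 mm long at y -150, 0, +150 mm (x 0), on 42 mm collars whose tops are at z 60 mm: pin tips at 110, soles of seated shoes at 155 mm. A 20 mm rubber-sleeved bar along y at x +125, top at z 103, carries the toes.
- pot: white ceramic cement pot, crusted, 148 mm across, 85 mm high; origin under its centre. Bystander.
- soles: stack of five tan leather outsoles, 257 x 90 x 26 mm; origin under its centre, x along it. Bystander.
- tin: open aluminium tin of tacks, 88 mm across, 34 mm high; origin under its centre. Bystander.

How it is judged:
By the outcome, as a careful person would: the job done as asked, in the order asked, and still so for the second after the job is handed in, while the arm keeps its last pose, push and grip.
It also fails if it takes over 64 s, if anything falls off the work surface, if the arm or the gripper's body presses on something with over 40 N, if the wrist force passes 120 N, or if a joint passes its speed limit or range.

### The arm

A 6-joint arm with a two-finger parallel gripper is mounted at the origin on the work surface. World frame = base frame: x ahead of the robot, y to its left, z up, the work surface at z = 0. Lengths are in mm, angles in rad, forces in N, time in s.
With the tool pointing down it reaches from about 350 to 850 mm from the base axis. Payload 8.1 kg.
Tool frame: the origin (TCP) lies midway between the tips of the shut fingers; the grasp point (between the pads) lies grip_point_offset behind it (grip_point_offset is the distance from the TCP to the grasp point, in mm); z points along the fingers, y is the line along which they close (so a half turn about z gives the same grasp; the last joint's range is limited). The gripper opens to 93 mm and grips with 3 to 60 N. Pads are 15 mm wide; open, the fingers measure 128 mm over their backs; the gripper's body (75 mm by 188 mm) begins 65 mm behind the grasp point.
Start: joints at [-0.085, 0.13, 1.488, -0, 1.523, -0.085], TCP at [600.004, 0.022, 218.635] pointing down, gripper open.
Joint ranges: [-2.96, 2.96], [-0.89, 2.26], [0.02, 2.5], [-1.34, 4.48], [0, 2.73], [-2.66, 2.66]. Speed limits (rad/s): [2.39, 2.39, 2.79, 3.14, 3.14, 3.14].

### API

Orientations are given as a unit quaternion [x, y, z, w].
In Python, from cell import * gives the robot as it stands. The module is installed in compiled form; this text tells all that it offers.
- The arm moves only by the shell command python3 -m pendant 'ROWS' [FORCE]. ROWS is JSON, a list of rows, each a list of 3 entries, a list of its own where there are three numbers: the shift along the tool's x, y, z each as a share of 0.1 m, from -1 to 1, then the turn, a rotation vector about the tool's x, y, z each as a share of 180 degrees, from -1 to 1, then the opening, from 0 (shut) to 1 (fully open). A call has 1 to 10 rows; each row shifts and turns the commanded pose from where the row before left it, along the tool's axes as they then stand; what a row does not reach is not made up. A row lasts 1/12 s, in which the tool goes at most 41.7 mm and 7.16 degrees, less where a joint would pass 70% of its speed; a pose out of reach is approached as far as the arm can. A call with a number of a shift or a turn outside -1 to 1 is refused whole. A call with a gripper value outside its range is refused whole. The fingers move at their own pace and stop on an object; FORCE is the grip in N (left out, the last holds). Time passes only in rows, so rows that do not move let the fingers close. It gives the time, the measured TCP pose, the force, the opening and the grip force at its end, in the units of the state.
- get_obs(): the state, without advancing time (a new reading comes with each control period).
- grab_frame(name): name is "scene" or "side" or "wrist"; returns the picture (480x640x3 uint8, red, green, blue); there is no depth.
- camera_info(name): a dict with "K" (3x3 intrinsics, pixels), "R" (3x3) and "t" (3): a world point X has camera coordinates R X + t. Camera axes: x right, y down, z forward; pixel columns grow to the right and rows downward; lengths in mm; the calibration is good to about 2 mm. A picture is of the moment at which its call begins: read the wrist's pose just before it. camera_info takes no time and is no camera call; for the wrist camera it gives the pose at the moment of the call.
- sign_off(): hands the job in; it is judged then, once.
The state is a dict: "time": time; "q": joint angles; "dq": joint speeds; "effort": joint torques, N m; "tcp_pos": TCP position; "eef_rot": TCP orientation; "ft_force": force on the tool from outside, world axes, zero at the start; "torque": the same for the moment, N m; "grip_width": finger opening in mm; "gripper_force": force on a finger pad.
Only numpy, scipy, OpenCV 4.12 (cv2) and the standard library are available. Lean on these libraries where they do the work, as an engineer would, in place of code of your own. Each camera call takes 0.05 s, during which the arm holds its last target. There are 200 camera calls.

## Working session

There is one attempt and no reset: what is moved stays moved. The work goes in short steps, Python scripts to look and compute and a shell command to move; the robot and the scene stay as the last step left them, time stands still between calls to the robot, and variables do not carry over. Pictures are saved under pics/ and viewed, at most 10 in all, crops included, and the job is handed in when it is done.

```bash
mkdir -p pics; python3 - <<'E'
from cell import *
import cv2
o=get_obs();print({k:o[k] for k in('time','tcp_pos','eef_rot','ft_force','grip_width')})
try: print(grip_point_offset)
except Exception as e: print(e)
for n in('scene','side'):
    c=camera_info(n);print(n,c)
    cv2.imwrite(f'pics/{n}0.png',grab_frame(n)[:,:,::-1])
E
```

```text
{'time': 0.0, 'tcp_pos': array([5.99449619e+02, 8.67715479e-02, 2.17607112e+02]), 'eef_rot': array([ 7.07095589e-01,  7.07117399e-01, -5.71319541e-04, -6.96941515e-04]), 'ft_force': array([-0.7734464 , -0.52063747,  0.75066233]), 'grip_width': 92.50188078265796}
18.8
scene {'K': array([[494.87532498,   0.        , 312.34686382],
       [  0.        , 494.87532498, 233.79985515],
       [  0.        ,   0.        ,   1.        ]]), 'R': array([[-0.27386583,  0.96162383,  0.01664694],
       [ 0.56172993,  0.17397969, -0.80882047],
       [-0.78067727, -0.21215721, -0.58781998]]), 't': array([ 117.65895597, -176.2804273 , 1824.84701394])}
side {'K': array([[545.12248418,   0.        , 320.46058974],
       [  0.        , 545.12248418, 229.32544548],
       [  0.        ,   0.        ,   1.        ]]), 'R': array([[-0.97721256,  0.21180622, -0.01391904],
       [ 0.15363808,  0.6605472 , -0.73489642],
       [-0.14646145, -0.7202885 , -0.67803652]]), 't': array([ 510.59295629,    7.97420856, 1783.49810401])}
```

View pics/scene0.png

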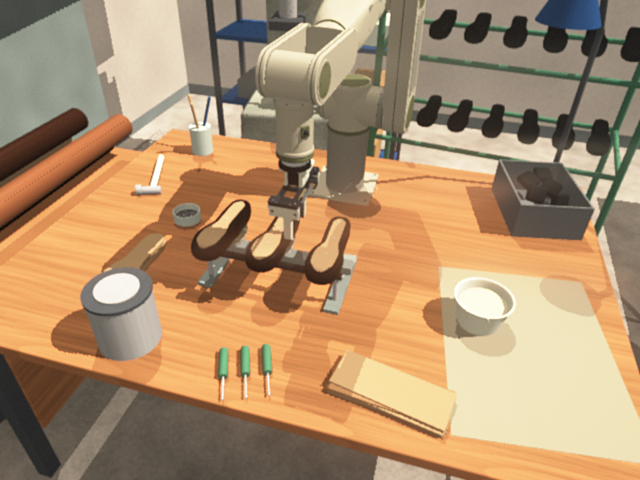

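View pics/side0.png

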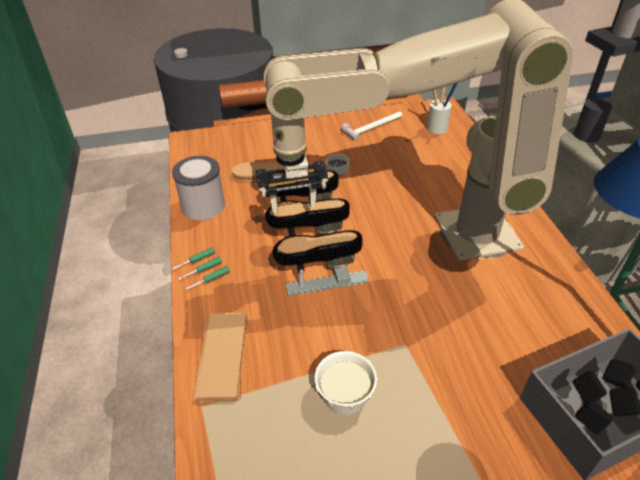

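The scene view shows the three shoes at about (223,230), (268,243) and (330,250), with toes towards +x. The gripper hides part of the middle one, so I'll raise the arm and look with the wrist camera.

```bash
python3 -m pendant '[[[0,0,-0.4],[0,0,0],1],[[0,0,-0.4],[0,0,0],1],[[0,0,-0.4],[0,0,0],1],[[0,0,-0.4],[0,0,0],1],[[0,0,-0.4],[0,0,0],1],[[0,0,0],[0,0,0],1],[[0,0,0],[0,0,0],1]]'
python3 - <<'E'
from cell import *
import cv2
c=camera_info('wrist');print(c, -c['R'].T@c['t'])
for n in('wrist','scene','side'): cv2.imwrite(f'pics/{n}1.png',grab_frame(n)[:,:,::-1])
E
```

```text
time: 0.68
tcp_pos: [601.0, -0.0, 422.1]
eef_rot: [0.707, 0.707, 0.002, 0.002]
ft_force: [-0.6, 0.5, -1.5]
grip_width: 92.8
gripper_force: 0.0
{'K': array([[369.00769313,   0.        , 318.65709837],
       [  0.        , 369.00769313, 230.78718015],
       [  0.        ,   0.        ,   1.        ]]), 'R': array([[ 9.99983375e-01, -5.63344495e-05,  5.76590232e-03],
       [-1.55036448e-03, -9.65756696e-01,  2.59444793e-01],
       [ 5.55384309e-03, -2.59449419e-01, -9.65740728e-01]]), 't': array([-603.27014486,  -83.18705972,  582.0544156 ])} [599.89850661  70.64123529 587.17450128]
```

View pics/wrist1.png

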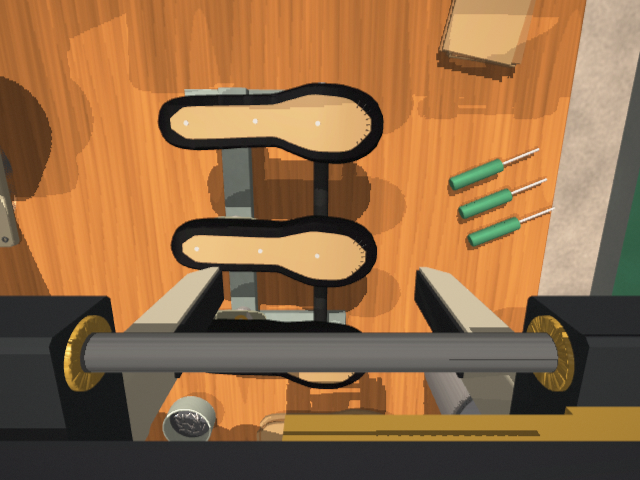

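View pics/side1.png

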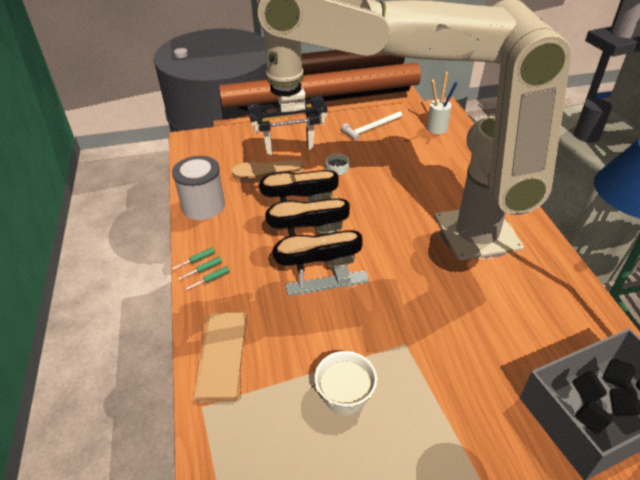

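The wrist view shows two soles clearly, with centre marks at (186,123), (255,121), (318,123) and (196,249), (260,251), (317,256). The third is hidden behind the gripper, but the side view shows all three near (300,180), (307,212) and (318,248). Next I'll rectify the views onto the sole plane at z=155.

```bash
cat > h.py <<'E'
from cell import *
import cv2,numpy as np
X0,Y0,X1,Y1=420,-320,860,320   # rectified area, 1 mm/px: col=x-X0,row=y-Y0
def rect(img,c,z):
    P=c['K']@np.c_[c['R'][:,0],c['R'][:,1],c['R'][:,2]*z+c['t']]
    A=np.array([[1,0,X0],[0,1,Y0],[0,0,1.]])
    return cv2.warpPerspective(img,np.linalg.inv(P@A),(X1-X0,Y1-Y0))
def blobs(r):
    hsv=cv2.cvtColor(r,cv2.COLOR_BGR2HSV)
    m=cv2.inRange(hsv,(8,50,110),(28,150,255))
    m=cv2.morphologyEx(m,cv2.MORPH_OPEN,np.ones((5,5)))
    m=cv2.morphologyEx(m,cv2.MORPH_CLOSE,np.ones((9,9)))
    cs,_=cv2.findContours(m,cv2.RETR_EXTERNAL,cv2.CHAIN_APPROX_NONE)
    return m,[c for c in cs if 4000<cv2.contourArea(c)<20000]
E
python3 - <<'E'
from h import *
info={n:camera_info(n) for n in('wrist','scene','side')}
out=[]
for n in info:
    r=rect(cv2.imread(f'pics/{n}1.png'),info[n],155); m,cs=blobs(r)
    for c in cs:
        (cx,cy),(w,h),a=cv2.minAreaRect(c)
        M=cv2.moments(c); th=.5*np.arctan2(2*M['mu11'],M['mu20']-M['mu02'])
        print(n,'rectc',round(cx+X0,1),round(cy+Y0,1),'wh',round(w),round(h),round(a,1),'mom yaw deg',round(np.degrees(th),2),'cent',round(M['m10']/M['m00']+X0,1),round(M['m01']/M['m00']+Y0,1))
        cv2.drawContours(r,[c],-1,(255,0,0),1)
    out.append(cv2.resize(r,None,fx=.6,fy=.6))
cv2.imwrite('pics/rect.png',np.hstack(out))
E
```

```text
wrist rectc 772.3 174.6 wh 62 88 84.1 mom yaw deg -0.91 cent 774.4 173.1
wrist rectc 545.0 80.0 wh 60 222 90.0 mom yaw deg -0.94 cent 556.4 80.7
wrist rectc 527.8 -79.8 wh 250 100 15.0 mom yaw deg 6.82 cent 536.6 -78.8
scene rectc 753.5 265.5 wh 107 211 90.0 mom yaw deg 2.12 cent 756.7 292.5
side rectc 548.0 79.1 wh 228 65 0.4 mom yaw deg 0.61 cent 557.1 81.2
side rectc 547.1 -77.2 wh 228 67 0.8 mom yaw deg -1.54 cent 553.7 -73.3
```

View pics/rect.png

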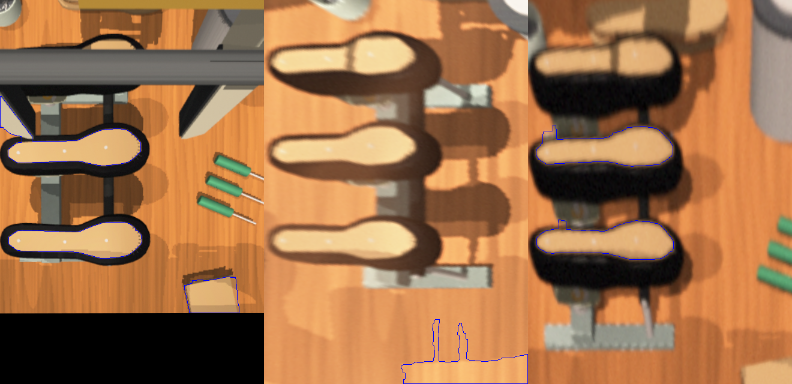

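```bash
python3 -m pendant '[[[-0.35,0,0],[0,0,0],1],[[-0.35,0,0],[0,0,0],1],[[0,0,0],[0,0,-0.037],1],[[0,0,0],[0,0,-0.038],1],[[0,0,0],[0,0,-0.038],1],[[0,0,0],[0,0,-0.038],1],[[0,0,0],[0,0,-0.038],1],[[0,0,0],[0,0,-0.038],1],[[0,0,0],[0,0,-0.038],1],[[0,0,0],[0,0,-0.038],1]]' >/dev/null
python3 -m pendant '[[[0,0,0],[0,0,-0.038],1],[[0,0,0],[0,0,-0.038],1],[[0,0,0],[0,0,-0.038],1],[[0,0,0],[0,0,-0.038],1],[[0,0,0],[0,0,-0.038],1],[[0,0,0],[0,0,-0.007],1],[[0,0,0],[0,0,0],1],[[0,0,0],[0,0,0],1]]'
cat >> h.py <<'E'
def meas(img,c):
    r=rect(img,c,155); m,cs=blobs(r); res=[]
    for k in cs:
        x,y,w,h=cv2.boundingRect(k)
        if not(180<w<260 and 45<h<110): continue
        m1=np.zeros(m.shape,np.uint8); cv2.drawContours(m1,[k],-1,255,-1)
        col=np.arange(x+30,x+w-30); mid=[]; wid=[]
        for j in col:
            v=np.where(m1[:,j])[0]; mid.append((v[0]+v[-1])/2+Y0); wid.append(v[-1]-v[0]+1)
        p=np.polyfit(col+X0,mid,1); wid=np.array(wid)
        res.append((x+X0,x+w+X0,p,col[:len(col)//2+10][np.argmin(wid[:len(col)//2+10])]+X0,wid.min()))
        cv2.drawContours(r,[k],-1,(255,0,0),1)
    return r,res
E
python3 - <<'E'
from h import *
c=camera_info('wrist'); im=grab_frame('wrist')[:,:,::-1].copy(); cv2.imwrite('pics/wrist2.png',im)
r,res=meas(im,c)
for a,b,p,xw,ww in res: print('tan x',a,b,'yaw deg',round(np.degrees(np.arctan(p[0])),2),'y at x=536:',round(np.polyval(p,536),1),'waist',xw,ww)
cv2.imwrite('pics/rect2.png',r)
E
```

```text
time: 2.33
tcp_pos: [599.7, -69.9, 417.3]
eef_rot: [0.002, 1.0, 0.0, -0.001]
ft_force: [-0.8, 0.0, 0.1]
grip_width: 93.2
gripper_force: 0.0
tan x 506 728 yaw deg 9.92 y at x=536: 275.7 waist 600 23
tan x 436 660 yaw deg -0.88 y at x=536: 81.3 waist 535 34
tan x 435 659 yaw deg -4.17 y at x=536: -71.8 waist 532 34
tan x 434 658 yaw deg -4.79 y at x=536: -222.5 waist 487 35
```

View pics/rect2.png

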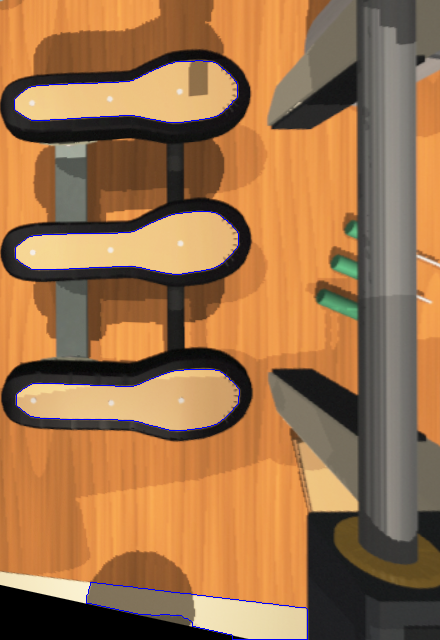

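The soles all sit about 150 mm apart in y, so the pins are at x≈480 with y≈-218, -68 and +82, and the shoe yaws are about -4.8°, -4.2° and -0.9°. I'll start with the y=-222 shoe.

```bash
python3 -m pendant '[[[0.164,-0.381,0],[0,0,0],1],[[0.164,-0.381,0],[0,0,0],1],[[0.164,-0.381,0],[0,0,0],1],[[0.164,-0.381,0],[0,0,0],1],[[0,0,0.4],[0,0,0.0267],1],[[0,0,0.4],[0,0,0],1],[[0,0,0.4],[0,0,0],1],[[0,0,0.4],[0,0,0],1],[[0,0,0.4],[0,0,0],1],[[0,0,0],[0,0,0],1]]' >/dev/null
python3 -m pendant '[[[0,0,0],[0,0,0],1],[[0,0,0],[0,0,0],1]]'
cat >> h.py <<'E'
def avg(n=8):
    L=[]
    for i in range(n): grab_frame('wrist'); L.append(get_obs())
    f=lambda k:np.round(np.mean([o[k] for o in L],0),3)
    print('t',L[-1]['time'],'p',f('tcp_pos'),'q',f('eef_rot'),'F',f('ft_force'),'M',f('torque'),'w',f('grip_width'),'g',f('gripper_force'),'sdF',np.round(np.std([o['ft_force'] for o in L],0),2))
E
python3 - <<'E'
from h import *
avg(6)
E
```

```text
time: 3.38
tcp_pos: [535.4, -222.9, 221.4]
eef_rot: [0.042, 0.999, -0.001, 0.001]
ft_force: [0.3, -0.9, -0.2]
grip_width: 93.1
gripper_force: 0.0
t 3.6833 p [ 535.992 -223.143  222.1  ] q [ 0.042  0.999 -0.001  0.002] F [ 0.234  0.073 -0.067] M [ 0.076 -0.083  0.002] w 93.206 g 0.0 sdF [0.48 0.42 0.49]
```

```bash
python3 -m pendant '[[[0.02,0.008,0.36],[0,0,0],1],[[0,0,0.35],[0,0,0],1],[[0,0,0.2],[0,0,0],1],[[0,0,0.15],[0,0,0],1],[[0,0,0],[0,0,0],1],[[0,0,0],[0,0,0],1]]'
python3 -m pendant '[[[0,0,0],[0,0,0],0],[[0,0,0],[0,0,0],0],[[0,0,0],[0,0,0],0],[[0,0,0],[0,0,0],0],[[0,0,0],[0,0,0],0],[[0,0,0],[0,0,0],0],[[0,0,0],[0,0,0],0],[[0,0,0],[0,0,0],0]]' 35
python3 - <<'E'
from h import *
avg(6)
cv2.imwrite('pics/side3.png',grab_frame('side')[100:340,200:420,::-1])
E
```

```text
time: 4.18
tcp_pos: [532.2, -221.3, 112.6]
eef_rot: [0.042, 0.999, 0.0, -0.0]
ft_force: [0.1, -0.4, 0.8]
grip_width: 93.0
gripper_force: 0.0
time: 4.85
tcp_pos: [532.8, -221.2, 113.2]
eef_rot: [0.042, 0.999, 0.0, 0.0]
ft_force: [-0.2, 3.0, 4.9]
grip_width: 58.3
gripper_force: 34.6
t 5.15 p [ 532.855 -221.148  113.206] q [0.042 0.999 0.    0.   ] F [-0.316  3.715  5.477] M [ 0.82  -0.041 -0.187] w 58.129 g 34.646 sdF [0.29 0.32 0.49]
```

```bash
python3 -m pendant '[[[0,0.01,-0.05],[0,0,0],0],[[0,0,-0.05],[0,0,0],0],[[0,0,-0.05],[0,0,0],0],[[0,0,0],[0,0,0],0],[[0,0,0],[0,0,0],0],[[0,0,0],[0,0,0],0],[[0,0,0],[0,0,0],0]]'
python3 - <<'E'
from h import *
avg(8)
E
```

```text
time: 5.78
tcp_pos: [532.3, -220.3, 127.2]
eef_rot: [0.042, 0.999, 0.0, -0.0]
ft_force: [0.6, 0.4, -5.9]
grip_width: 58.2
gripper_force: 34.7
t 6.1833 p [ 532.422 -220.378  127.399] q [ 0.042  0.999  0.    -0.   ] F [ 0.183 -0.116 -5.948] M [ 0.104 -0.069 -0.001] w 58.058 g 34.742 sdF [0.37 0.42 0.5 ]
```

5.95 N, so this is an ordinary shoe. I'll set it down again.

```bash
python3 -m pendant '[[[0,0,0.05],[0,0,0],0],[[0,0,0.05],[0,0,0],0],[[0,0,0.03],[0,0,0],0],[[0,0,0.025],[0,0,0],0],[[0,0,0],[0,0,0],0],[[0,0,0],[0,0,0],0],[[0,0,0],[0,0,0],0]]'
python3 -m pendant '[[[0,0,0],[0,0,0],1],[[0,0,0],[0,0,0],1],[[0,0,0],[0,0,0],1],[[0,0,0],[0,0,0],1],[[0,0,0],[0,0,0],1],[[0,0,0],[0,0,0],1],[[0,0,0],[0,0,0],1],[[0,0,0],[0,0,0],1]]'
python3 -m pendant '[[[0,0,-0.2],[0,0,0],1],[[0,0,-0.4],[0,0,0],1],[[0,0,-0.4],[0,0,0],1],[[0,0,0],[0,0,0],1],[[0,0,0],[0,0,0],1]]'
```

```text
time: 6.77
tcp_pos: [532.4, -220.2, 113.1]
eef_rot: [0.042, 0.999, 0.0, -0.0]
ft_force: [-6.5, 3.6, 5.2]
grip_width: 58.0
gripper_force: 34.8
time: 7.43
tcp_pos: [532.6, -220.4, 112.1]
eef_rot: [0.042, 0.999, -0.0, -0.0]
ft_force: [-0.6, 0.1, -0.1]
grip_width: 92.7
gripper_force: 0.0
time: 7.85
tcp_pos: [534.6, -221.5, 216.1]
eef_rot: [0.042, 0.999, -0.001, 0.003]
ft_force: [-0.7, -0.5, -0.3]
grip_width: 93.0
gripper_force: 0.0
```

```bash
python3 -m pendant '[[[0.036,0.374,0],[0,0,0],1],[[0.036,0.374,0],[0,0,0],1],[[0.036,0.374,0],[0,0,0],1],[[0.036,0.374,0],[0,0,0],1],[[0,0,0],[0,0,-0.0033],1],[[0,0,0],[0,0,0],1],[[0,0,0],[0,0,0],1]]'
python3 - <<'E'
from h import *
c=camera_info('wrist'); im=grab_frame('wrist')[:,:,::-1].copy(); cv2.imwrite('pics/wrist4.png',im)
r,res=meas(im,c)
for a,b,p,xw,ww in res: print('tan x',a,b,'yaw deg',round(np.degrees(np.arctan(p[0])),2),'y at 534:',round(np.polyval(p,534),1))
avg(4)
E
```

```text
time: 8.43
tcp_pos: [530.3, -70.2, 211.1]
eef_rot: [0.036, 0.999, -0.0, -0.001]
ft_force: [-0.2, -0.2, 0.2]
grip_width: 92.7
gripper_force: 0.0
t 8.6833 p [530.578 -71.322 211.674] q [ 0.038  0.999 -0.    -0.   ] F [ 0.341 -0.376  0.03 ] M [ 0.091 -0.059 -0.008] w 93.012 g 0.0 sdF [0.57 0.28 0.42]
```

View pics/wrist4.png

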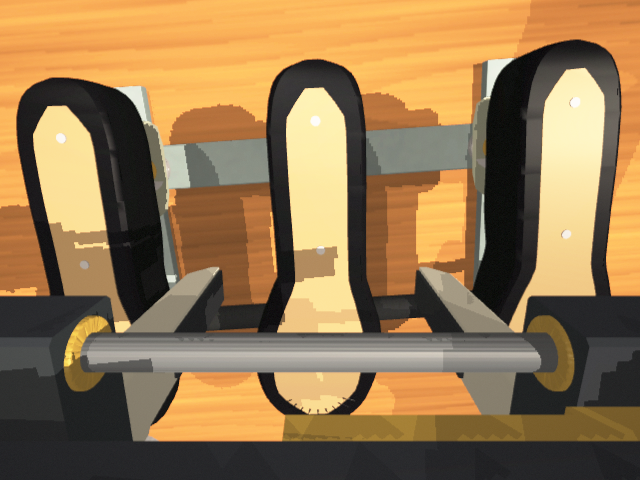

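The wrist view shows the middle shoe centred between the fingers at column ~319. The neighbouring shoes are undisturbed.

```bash
python3 -m pendant '[[[-0.025,0.003,0.35],[0,0,0],1],[[0,0,0.3],[0,0,0],1],[[0,0,0.2],[0,0,0],1],[[0,0,0.09],[0,0,0],1],[[0,0,0],[0,0,0],1],[[0,0,0],[0,0,0],1]]'
python3 -m pendant '[[[0,0,0],[0,0,0],0],[[0,0,0],[0,0,0],0],[[0,0,0],[0,0,0],0],[[0,0,0],[0,0,0],0],[[0,0,0],[0,0,0],0],[[0,0,0],[0,0,0],0],[[0,0,0],[0,0,0],0],[[0,0,0],[0,0,0],0]]' 35
python3 -m pendant '[[[0,0,-0.05],[0,0,0],0],[[0,0,-0.05],[0,0,0],0],[[0,0,-0.05],[0,0,0],0],[[0,0,0],[0,0,0],0],[[0,0,0],[0,0,0],0],[[0,0,0],[0,0,0],0],[[0,0,0],[0,0,0],0]]'
python3 - <<'E'
from h import *
avg(8)
E
```

```text
time: 9.18
tcp_pos: [533.4, -70.5, 118.6]
eef_rot: [0.037, 0.999, -0.0, -0.0]
ft_force: [0.1, 0.1, -0.6]
grip_width: 93.2
gripper_force: 0.0
time: 9.85
tcp_pos: [533.5, -69.8, 118.6]
eef_rot: [0.037, 0.999, 0.0, 0.0]
ft_force: [-0.2, 1.8, 3.2]
grip_width: 58.1
gripper_force: 34.8
time: 10.43
tcp_pos: [532.9, -70.0, 132.7]
eef_rot: [0.037, 0.999, 0.0, -0.0]
ft_force: [0.6, 0.6, -9.4]
grip_width: 58.0
gripper_force: 34.7
t 10.8333 p [533.109 -69.994 132.908] q [ 0.037  0.999  0.    -0.   ] F [ 0.206 -0.05  -8.118] M [ 0.124  0.078 -0.009] w 58.2 g 34.673 sdF [0.56 0.51 0.42]
```

8.1 N with a clear toe-heavy moment, so this is the safety shoe. I'll draw it straight up.

```bash
python3 -m pendant '[[[0,0,-0.06],[0,0,0],0],[[0,0,-0.1],[0,0,0],0],[[0,0,-0.1],[0,0,0],0],[[0,0,-0.1],[0,0,0],0],[[0,0,-0.1],[0,0,0],0],[[0,0,-0.1],[0,0,0],0],[[0,0,-0.15],[0,0,0],0],[[0,0,-0.2],[0,0,0],0],[[0,0,-0.2],[0,0,0],0],[[0,0,-0.2],[0,0,0],0]]' 38
python3 -m pendant '[[[0,0,-0.25],[0,0,0],0],[[0,0,-0.25],[0,0,0],0],[[0,0,-0.25],[0,0,0],0],[[0,0,-0.25],[0,0,0],0],[[0,0,-0.2],[0,0,0],0],[[0,0,-0.15],[0,0,0],0],[[0,0,-0.1],[0,0,0],0],[[0,0,0],[0,0,0],0],[[0,0,0],[0,0,0],0],[[0,0,0],[0,0,0],0]]'
python3 - <<'E'
from h import *
avg(4); print(get_obs()['q'])
E
```

```text
time: 11.67
tcp_pos: [533.2, -70.0, 265.9]
eef_rot: [0.037, 0.999, -0.0, 0.0]
ft_force: [-0.3, 0.3, -7.8]
grip_width: 57.8
gripper_force: 37.7
time: 12.5
tcp_pos: [532.9, -69.9, 407.7]
eef_rot: [0.037, 0.999, 0.0, -0.001]
ft_force: [0.1, -0.2, -9.0]
grip_width: 58.0
gripper_force: 37.7
t 12.7 p [532.843 -69.918 407.566] q [ 0.037  0.999  0.    -0.001] F [ 0.604  0.582 -8.163] M [0.126 0.083 0.001] w 58.12 g 37.651 sdF [0.49 0.52 0.5 ]
[-2.25909638e-01 -3.31390777e-02  1.31563652e+00  1.94832573e-05
  1.86127225e+00 -1.72315757e+00]
```

```bash
python3 -m pendant '[[[-0.15,0,0],[0,0,0],0],[[-0.25,0,0],[0,0,0],0],[[-0.25,0,0],[0,0,0],0],[[-0.15,0,0],[0,0,0],0],[[0,0,0],[0,-0.01,0],0],[[0,0,0],[0,-0.02,0],0],[[0,0,0],[0,-0.02,0],0],[[0,0,0],[0,-0.02,0],0],[[0,0,0],[0,-0.02,0],0]]'
python3 -m pendant '[[[0,0,0],[0,-0.025,0],0],[[0,0,0],[0,-0.025,0],0],[[0,0,0],[0,-0.025,0],0],[[0,0,0],[0,-0.025,0],0],[[0,0,0],[0,-0.025,0],0],[[0,0,0],[0,-0.02,0],0],[[0,0,0],[0,-0.015,0],0],[[0,0,0],[0,0,0],0],[[0,0,0],[0,0,0],0],[[0,0,0],[0,0,0],0]]'
python3 - <<'E'
from h import *
from scipy.spatial.transform import Rotation as R
avg(4); o=get_obs(); print(o['q'],o['dq'].round(3)); print(R.from_quat(o['eef_rot']).as_matrix().round(3))
cv2.imwrite('pics/side5.png',grab_frame('side')[:,:,::-1]); cv2.imwrite('pics/scene5.png',grab_frame('scene')[:,:,::-1])
E
```

```text
time: 13.45
tcp_pos: [612.8, -75.8, 408.2]
eef_rot: [0.036, 0.989, -0.005, 0.141]
ft_force: [-0.4, 0.6, -7.4]
grip_width: 58.1
gripper_force: 37.7
time: 14.28
tcp_pos: [612.8, -75.9, 408.9]
eef_rot: [0.034, 0.924, -0.014, 0.381]
ft_force: [0.2, -0.4, -9.2]
grip_width: 57.9
gripper_force: 37.7
t 14.4833 p [613.343 -75.946 409.588] q [ 0.034  0.923 -0.014  0.382] F [ 0.301 -0.205 -8.178] M [0.208 1.425 0.016] w 57.875 g 37.659 sdF [0.47 0.24 0.46]
[-0.30684716 -0.5925545   1.9583427   0.19382353  1.01330031 -1.84108802] [-0.001 -0.002  0.006  0.002 -0.004 -0.001]
[[-0.706  0.073  0.705]
 [ 0.052  0.997 -0.052]
 [-0.707 -0.    -0.708]]
```

View pics/side5.png

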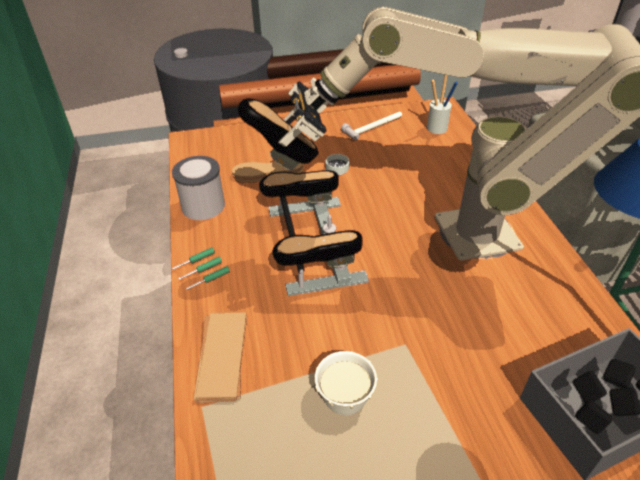

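View pics/scene5.png

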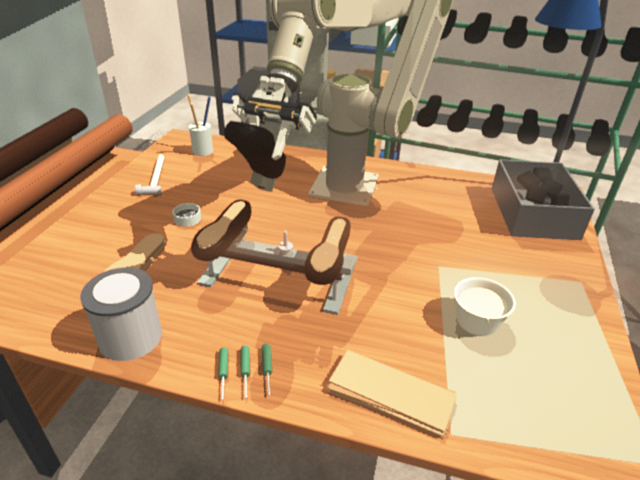

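Both views show the shoe held toe up at about 45° with its heel well above the rack. The other two shoes are on their pins. I'll compare their pixels with the earlier pictures, then hand in.

```bash
python3 - <<'E'
from h import *
for n,(x,y,w,h) in (('scene',(195,205,55,50)),('side',(262,170,75,25)),('scene',(308,218,42,60))):
    a=cv2.imread(f'pics/{n}1.png');b=cv2.imread(f'pics/{n}5.png')
    r=cv2.matchTemplate(b[y-8:y+h+8,x-8:x+w+8],a[y:y+h,x:x+w],cv2.TM_CCOEFF_NORMED);_,v,_,l=cv2.minMaxLoc(r);print(n,v,l[0]-8,l[1]-8)
avg(2)
E
```

```text
scene 0.8696183562278748 0 0
side 0.8805040717124939 0 0
scene 0.9749826192855835 0 0
t 14.6833 p [613.241 -75.873 409.143] q [ 0.034  0.923 -0.014  0.382] F [ 0.283 -0.303 -8.727] M [ 0.244  1.485 -0.004] w 58.142 g 37.658 sdF [0.19 0.27 0.11]
```

```bash
python3 -c "from cell import *; print(sign_off())"
```

```text
the job is handed in; nothing more can be done
None
```

The safety shoe was the middle one (8.1 N against 5.95 N for the one other shoe I hefted; the third was left untouched), and I handed in at about 15 s with it held still, toe up about 45°, well clear above the rack, and the hefted shoe back home on its pin.

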